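# Scan the stock label of the steel valve bin

## Robot

A 7-joint arm with a two-finger parallel gripper is mounted at the origin on the work surface. World frame = base frame: x ahead of the robot, y to its left, z up, the work surface at z = 0. Lengths are in m, angles in rad, forces in N, time in s.
With the tool pointing down it reaches from about 0.425 to 1.025 m from the base axis. Payload 9.4 kg.
Tool frame: the origin (TCP) lies at the very end of the fingers, on their centre line; the grasp point (between the pads) lies grip_point_offset behind it (grip_point_offset is the distance from the TCP to the grasp point, in m); z points along the fingers, y is the line along which they close (so a half turn about z gives the same grasp; the last joint's range is limited). The gripper opens to 93 mm and grips with 3 to 60 N. Pads are 15 mm wide; open, the fingers measure 128 mm over their backs; the gripper's body (75 mm by 188 mm) begins 65 mm behind the grasp point.
Start: joints at [-1.415, 0.599, -0.003, 1.599, 0.002, 0.943, -0.08], TCP at [0.167, 0.705, 0.219] pointing down, gripper open.
Joint ranges: [-2.57, 2.57], [-0.35, 1.97], [-1.29, 1.29], [0.11, 2.56], [-1.05, 4.19], [0.11, 1.86], [-2.63, 2.63]. Speed limits (rad/s): [2.22, 2.22, 3.01, 3.01, 3.14, 3.14, 3.14].

## Interface

Orientations are given as a rotation vector (axis times angle).
In Python, from workcell import * gives the robot as it stands. The module is installed in compiled form; this text tells all that it offers.
- The arm moves only by the shell command python3 -m jog 'ROWS' [FORCE]. ROWS is JSON, a list of rows, each a list of 7 numbers: the turn, a rotation vector about the tool's x, y, z as a fraction of full scale, then the shift along the tool's x, y, z as a fraction of full scale, then the closure, from -1 (fully open) to 1 (shut). In form: [[wx, wy, wz, x, y, z, hand], ...]. A call has 1 to 10 rows; each row is the pose to reach, as a shift and turn from the pose commanded when the call began, along the tool's axes at that moment; what a row does not reach only later rows make up. Full scale, the value 1, is 0.25 m for a shift and 60 degrees for a turn. A row lasts 1/10 s, in which the tool goes at most 50 mm and 8.59 degrees, less where a joint would pass 70% of its speed; a pose out of reach is approached as far as the arm can. A call with a number of a shift or a turn outside -1 to 1 is refused whole. A call with a gripper value outside its range is refused whole. The fingers move at their own pace and stop on an object; FORCE is the grip in N (left out, the last holds). Time passes only in rows, so rows that repeat a pose let the fingers close. It gives the time, the measured TCP pose, the force, the opening and the grip force at its end, in the units of the state.
- state(): the state, without advancing time (a new reading comes with each control period).
- camera(name): name is "side" or "top" or "wrist"; returns a dict with "frame" (480x640x3 uint8, red, green, blue), "fx", "fy", "cx", "cy" (pixels), "world_to_cam" (4x4, takes a point from world to camera coordinates); the wrist camera has in their place "T_tool_cam" (4x4, takes a point from camera to tool coordinates, whose origin is the TCP and whose axes are the flange's). Camera axes: x right, y down, z forward; pixel columns grow to the right and rows downward; lengths in m; the calibration is good to about 2 mm. A picture is of the moment at which its call begins: read the wrist's pose just before it. There is no depth.
- close_job(): hands the job in; it is judged then, once.
Trained networks look in the newest picture that a camera, given by its name, has taken for a name from the list of things; names that differ only in an ending like _2 or _b are one class to them, and where a whole thing is asked for, a point or a joint stands for the part that bears it (a point fixed in the world has none). Each returns a list of dicts, best first, with "conf" (0 to 1); they miss things now and then, are a little off and sometimes report something else, mostly with a low value. They report only what shows in the picture. A call takes as long as a camera call. They do not tell look-alikes from the thing itself.
- search_frame(thing, camera): "location" ([x, y, z] in m, in world coordinates, good to about 4 mm: the middle of the surface that is visible of it).
The state is a dict: "t": time; "q": joint angles; "qvel": joint speeds; "joint_torque": joint torques, N m; "tool_pos": TCP position; "ee_rot": TCP orientation; "contact_force": force on the tool from outside, world axes, zero at the start; "torque": the same for the moment, N m; "grip_width": finger opening in m; "gripper_force": force on a finger pad.
Only numpy, scipy, OpenCV 4.12 (cv2) and the standard library are available. Lean on these libraries where they do the work, as an engineer would, in place of code of your own. Each camera call takes 0.05 s, during which the arm holds its last target. There are 200 camera calls.

## Task

Pick up the yellow handheld barcode scanner from its black pad and aim its window squarely at the middle of the barcode label on the bin of steel valves, from about 10 cm away with its scan line across the bars, and hold it still there for two seconds; do not scan the label of the brass bin. Then set the scanner down, not dropped, flat in the middle of its pad, pointing along the pad the same way as before, and leave the loose valve bodies on the bench undisturbed.

Things in the scene. Friction and masses are not known exactly. Their poses are not given: they have to be found in the camera images.
- scanner: Loose barcode scanner, 0.15-0.35 kg, always on, lying flat. Origin on its underside at mid length; x to its nose, z up. Grey handle 34 mm wide, 36 high, x = -95 to 0 mm; yellow head 60 wide, 42 high, whose overhanging front, x = 25 mm (bottom) to 85 (top), faces forward and down and holds the window. Centre of mass near x = -10 mm. Reads 60 to 160 mm from the window.
- scanner_grip (a point): Place to grip the scanner, on the handle: x = -35, y = 0, z = 24 mm in the scanner's frame, with fingers closing along its y on the 34 mm width.
- scanner_window (a point): Centre of the scanner's red window: x = 55, y = 0, z = 21 mm in the scanner's frame. Its z is the line of sight, pointing forward and 55 degrees down when the scanner is level (so a level scanner can look square onto a label); its y is the scanner's y, along which the scan line lies.
- pad: Black rubber rest pad with two orange stripes along its long sides, fixed, 240 (x) by 120 (y) by 6 mm. Origin: centre of its underside. The scanner's nose points roughly to the pad's x.
- bin_steel_label (a point): Centre of the barcode label (white, black bars, 100 mm wide, 56 along the slope) on a holder sloping from the front rim of the fixed white bin of grey steel valves; 66 mm above the table. z: square out of the label, up towards the robot, 55 degrees above horizontal; y: level, across the bars. Bin behind: 160 deep, 150 wide, 110 mm high with contents. Bins may swap places, turned up to 0.3 rad.
- bin_brass_label (a point): Centre of the barcode label (white, black bars, 100 mm wide, 56 along the slope) on a holder sloping from the front rim of the fixed white bin of yellow brass caps; 66 mm above the table. z: square out of the label, up towards the robot, 55 degrees above horizontal; y: level, across the bars. Bin behind: 160 deep, 150 wide, 94 mm high with contents. Bins may swap places, turned up to 0.3 rad.
- valve_1: Bystander: loose steel valve body, a waisted spool 76 mm tall and 50 mm across, 0.4 kg, standing on the bench. Origin: centre of its underside.
- valve_2: Bystander: loose steel valve body, a waisted spool 76 mm tall and 50 mm across, 0.4 kg, standing on the bench. Origin: centre of its underside.
- valve_3: Bystander: loose steel valve body, a waisted spool 76 mm tall and 50 mm across, 0.4 kg, standing on the bench. Origin: centre of its underside.
Not all that is in view belongs to the job. Leave any purple look-alike of the scanner alone.

How it is judged:
By the outcome, as a careful person would: the job done as asked, in the order asked, and still so for the second after the job is handed in, with the robot touching nothing.
It also fails if it takes over 59 s, if anything falls off the work surface, if the arm or the gripper's body presses on something with over 40 N, if the wrist force passes 120 N, or if a joint passes its speed limit or range.

## Working session

There is one attempt and no reset: what is moved stays moved. The work goes in short steps, Python scripts to look and compute and a shell command to move; the robot and the scene stay as the last step left them, time stands still between calls to the robot, and variables do not carry over. Pictures are saved under pics/ and viewed, at most 10 in all, crops included, and the job is handed in when it is done.

```bash
mkdir -p pics
python3 - <<'E'
from workcell import *
import cv2,numpy as np
s=state();print({k:np.round(s[k],3) for k in ['t','q','tool_pos','ee_rot','grip_width']})
import workcell;print([k for k in dir(workcell) if 'off' in k], globals().get('grip_point_offset'))
for c in ['top','side']:
    d=camera(c);cv2.imwrite(f'pics/{c}0.png',d['frame'][:,:,::-1])
    print(c,d['fx'],d['cx'],d['cy'],np.round(d['world_to_cam'],4).tolist())
    for n in ['scanner','scanner_grip','scanner_window','pad','bin_steel_label','bin_brass_label','valve_1']:
        print(n,[(np.round(r['location'],3).tolist(),round(r['conf'],2)) for r in search_frame(n,c)][:5])
E
```

```text
{'t': np.float64(0.0), 'q': array([-1.415,  0.6  , -0.003,  1.6  ,  0.002,  0.943, -0.08 ]), 'tool_pos': array([0.167, 0.705, 0.218]), 'ee_rot': array([-3.65e-01, -3.12e+00,  2.00e-03]), 'grip_width': np.float64(0.093)}
['grip_point_offset'] 0.0188
top 441.15963958949993 312.57182161927085 232.58684413415668 [[-0.0142, -0.9999, 0.0075, 0.0024], [-0.9995, 0.014, -0.0282, 0.4836], [0.0281, -0.0079, -0.9996, 1.0903], [0.0, 0.0, 0.0, 1.0]]
scanner [([0.45, -0.363, 0.049], 0.63), ([0.298, -0.187, 0.042], 0.58)]
scanner_grip [([0.299, -0.187, 0.041], 0.87), ([0.451, -0.367, 0.045], 0.75)]
scanner_window [([0.3, -0.184, 0.046], 0.73), ([0.443, -0.367, 0.047], 0.62)]
pad [([0.451, -0.368, 0.006], 0.68)]
bin_steel_label [([0.728, 0.234, 0.061], 0.91), ([0.449, -0.368, 0.005], 0.27)]
bin_brass_label [([0.793, -0.08, 0.066], 0.75)]
valve_1 [([0.465, 0.318, 0.038], 0.94), ([0.426, 0.063, 0.048], 0.49), ([0.421, -0.056, 0.046], 0.49)]
side 593.9362057597616 323.49464045172164 237.67724199880846 [[0.9792, -0.2025, 0.015, -0.493], [-0.1485, -0.7644, -0.6274, 0.1153], [0.1385, 0.6121, -0.7786, 1.0695], [0.0, 0.0, 0.0, 1.0]]
scanner [([0.45, -0.381, 0.042], 0.9), ([0.297, -0.194, 0.044], 0.84), ([0.461, 0.315, 0.038], 0.51)]
scanner_grip [([0.447, -0.376, 0.046], 0.69), ([0.299, -0.195, 0.042], 0.67)]
scanner_window [([0.298, -0.2, 0.042], 0.98), ([0.448, -0.377, 0.047], 0.73)]
pad [([0.509, -0.373, 0.013], 0.69)]
bin_steel_label [([0.726, 0.207, 0.066], 0.65)]
bin_brass_label [([0.792, -0.097, 0.067], 0.96)]
valve_1 [([0.461, 0.313, 0.034], 0.88), ([0.423, -0.068, 0.034], 0.8), ([0.508, -0.374, 0.01], 0.41)]
```

View pics/top0.png

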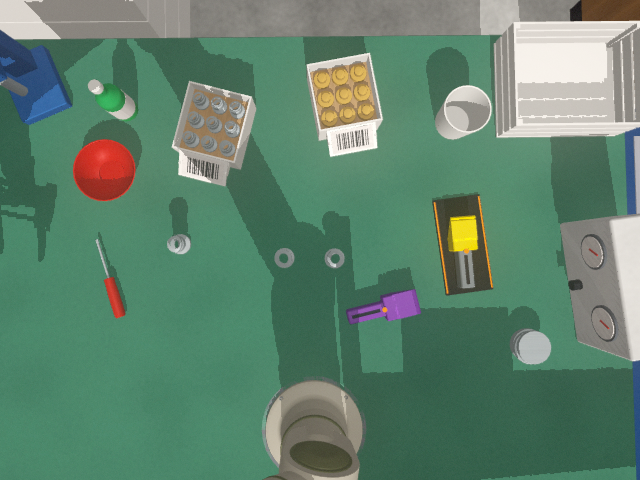

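View pics/side0.png

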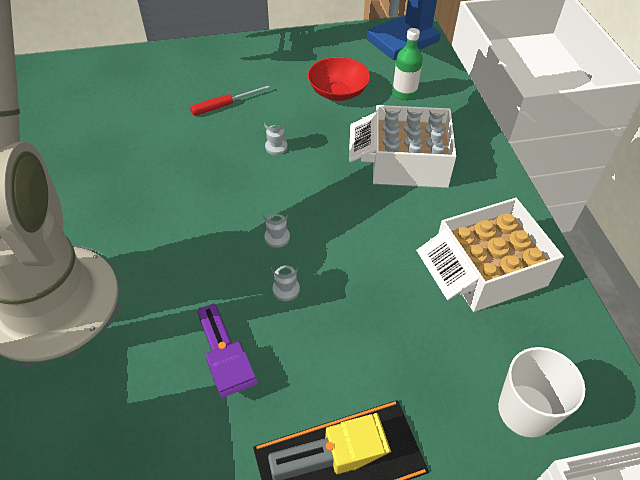

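The top view shows the yellow scanner on the striped pad at about (464,250), with its nose towards the top of the picture. The steel bin is at (215,125) with its label at (205,167), and the brass bin's label is at (353,140). The purple look-alike is at (385,305), and the valves are at (179,243), (284,258) and (334,258). In the side view the pad sits at the bottom edge and is cut off.

```bash
cat > h.py <<'E'
from workcell import *
import cv2,numpy as np
from scipy.spatial.transform import Rotation as R
def view(c,save=None):
    s=state(); d=camera(c)
    if c=='wrist':
        T=np.eye(4);T[:3,:3]=R.from_rotvec(s['ee_rot']).as_matrix();T[:3,3]=s['tool_pos']
        C=T@np.array(d['T_tool_cam'])
    else: C=np.linalg.inv(np.array(d['world_to_cam']))
    if save: cv2.imwrite(f'pics/{save}.png',d['frame'][:,:,::-1])
    d['C']=C; return d
def bp(d,uv,z):
    uv=np.atleast_2d(uv).astype(float)
    r=np.c_[(uv[:,0]-d['cx'])/d['fx'],(uv[:,1]-d['cy'])/d['fy'],np.ones(len(uv))]@d['C'][:3,:3].T
    o=d['C'][:3,3]; return o+r*((z-o[2])/r[:,2])[:,None]
def prj(d,P):
    p=(np.atleast_2d(P)-d['C'][:3,3])@d['C'][:3,:3]
    return np.c_[p[:,0]/p[:,2]*d['fx']+d['cx'],p[:,1]/p[:,2]*d['fy']+d['cy']]
def mask(d,name):
    H=cv2.cvtColor(d['frame'],cv2.COLOR_RGB2HSV)
    lo,hi={'yellow':((25,150,90),(34,255,255)),'orange':((8,170,120),(21,255,255))}[name]
    return cv2.inRange(H,lo,hi)
def blobs(m,amin):
    n,l,st,c=cv2.connectedComponentsWithStats(m)
    return [np.argwhere(l==i)[:,::-1] for i in range(1,n) if st[i,4]>=amin]
def rect(P): # minAreaRect on metric xy, in mm -> centre, long axis yaw, sizes
    (c,s,a)=cv2.minAreaRect((P[:,:2]*1000).astype(np.float32))
    return np.round(c,1),np.round(s,1),round(a,1)
def go(pos,yaw,s=None): # tool down, tool y axis at world yaw
    s=s or state(); A=R.from_rotvec(s['ee_rot'])
    y=np.array([np.cos(yaw),np.sin(yaw),0]);z=np.array([0,0,-1.]);x=np.cross(y,z)
    B=R.from_matrix(np.c_[x,y,z]); w=(A.inv()*B).as_rotvec()
    t=A.inv().apply(np.array(pos)-s['tool_pos'])
    print('turn',np.round(w/np.radians(60),3).tolist(),'shift',np.round(t/.25,3).tolist())
E
cat > m.py <<'E'
from h import *
import sys
d=view('top')
ys=[b for b in blobs(mask(d,'yellow'),60)]
for b in ys: print('Y',len(b),b.mean(0).round(),rect(bp(d,b,.048)))
for b in blobs(mask(d,'orange'),20): print('O',len(b),b.mean(0).round(),rect(bp(d,b,.006)))
E
python3 m.py
python3 - <<'E'
from h import *
for pos,yaw in [((.40,.52,.22),.9),((.54,.30,.22),.35),((.58,.06,.22),-.2)]: go(pos,yaw)
E
```

```text
Y 985 [462. 233.] (array([ 476.4, -361.9]), array([83.8, 73. ]), 3.8)
O 167 [485. 242.] (array([ 455.6, -433.5]), array([229.3,   4.6]), 7.0)
O 179 [441. 248.] (array([ 442.3, -322.6]), array([228.7,   5. ]), 6.9)
turn [0.0, 0.0, 0.418] shift [-1.077, -0.507, -0.005]
turn [0.0, 0.0, 0.943] shift [-1.825, -1.234, -0.005]
turn [0.0, 0.0, 1.469] shift [-2.202, -2.131, -0.005]
```

```bash
python3 -m jog '[[0,0,0.04,-0.095,-0.045,0,-1],[0,0,0.12,-0.285,-0.135,0,-1],[0,0,0.2,-0.475,-0.225,0,-1],[0,0,0.28,-0.665,-0.315,0,-1],[0,0,0.36,-0.855,-0.405,0,-1],[0,0,0.4,-0.95,-0.45,0,-1]]'
python3 -m jog '[[0,0,0.1,-0.2,0,0,-1],[0,0,0.2,-0.4,0,0,-1],[0,0,0.3,-0.6,0,0,-1],[0,0,0.4,-0.8,0,0,-1],[0,0,0.5,-1,0,0,-1]]'
python3 -m jog '[[0,0,0.12,-0.2,-0.04,0,-1],[0,0,0.24,-0.4,-0.08,0,-1],[0,0,0.36,-0.6,-0.12,0,-1],[0,0,0.48,-0.8,-0.16,0,-1],[0,0,0.6,-1,-0.2,0,-1]]'
python3 -m jog '[[0,0,0.12,-0.2,-0.04,0,-1],[0,0,0.24,-0.4,-0.08,0,-1],[0,0,0.36,-0.6,-0.12,0,-1],[0,0,0.48,-0.8,-0.16,0,-1],[0,0,0.57,-0.95,-0.19,0,-1],[0,0,0.6,-1,-0.2,0,-1],[0,0,0.6,-1,-0.2,0,-1]]'
python3 - <<'E'
from h import *
s=state();print(s['t'],s['q'],s['qvel'])
go((.42,-.36,.26),-1.45)
E
```

```text
t: 1.45
tool_pos: [0.376, 0.5376, 0.219]
ee_rot: [1.016, 2.971, -0.0]
contact_force: [0.4, -0.3, 0.9]
grip_width: 0.0931
gripper_force: 0.0
t: 1.95
tool_pos: [0.573, 0.3871, 0.219]
ee_rot: [1.749, 2.609, 0.001]
contact_force: [0.7, 0.2, 0.0]
grip_width: 0.0931
gripper_force: 0.0
t: 2.45
tool_pos: [0.6205, 0.1415, 0.219]
ee_rot: [2.471, 1.94, 0.001]
contact_force: [0.5, -0.1, 0.8]
grip_width: 0.0933
gripper_force: 0.0
t: 3.15
tool_pos: [0.5131, -0.0895, 0.2191]
ee_rot: [2.948, 1.085, 0.001]
contact_force: [1.0, 0.7, 0.4]
grip_width: 0.0931
gripper_force: 0.0
3.15 [-0.39499864  0.41122681  0.63773235  2.08993874 -0.35809965  0.74662415
 -0.3962183 ] [-0.0385765   0.0157711  -0.05550358 -0.03074789 -0.00360319  0.00572408
  0.00226526]
turn [0.0, -0.0, 0.558] shift [-0.985, 0.583, -0.164]
```

```bash
python3 -m jog '[[0,0,0.08,-0.14,0.08,-0.02,-1],[0,0,0.18,-0.3,0.18,-0.05,-1],[0,0,0.28,-0.48,0.28,-0.08,-1],[0,0,0.38,-0.66,0.39,-0.11,-1],[0,0,0.48,-0.84,0.5,-0.14,-1],[0,0,0.54,-0.95,0.56,-0.16,-1],[0,0,0.56,-0.985,0.583,-0.164,-1],[0,0,0.56,-0.985,0.583,-0.164,-1],[0,0,0.56,-0.985,0.583,-0.164,-1]]'
cat > w.py <<'E'
from h import *
import sys
d=view('wrist',sys.argv[1])
print('cam',d['C'][:3,3].round(3),state()['q'].round(2))
for b in blobs(mask(d,'yellow'),300): print('Y',len(b),b.mean(0).round(),rect(bp(d,b,.048)))
for b in blobs(mask(d,'orange'),100): print('O',len(b),b.mean(0).round(),rect(bp(d,b,.006)))
for n in ['scanner_grip','scanner','pad']: print(n,[(np.round(r['location'],3).tolist(),round(r['conf'],2)) for r in search_frame(n,'wrist')][:3])
E
python3 w.py w1
```

```text
t: 4.05
tool_pos: [0.4235, -0.3564, 0.259]
ee_rot: [-3.134, -0.199, 0.0]
contact_force: [0.1, -0.3, 0.3]
grip_width: 0.0928
gripper_force: 0.0
cam [ 0.491 -0.348  0.425] [ 0.03  0.44  0.82  1.98 -0.42  0.89 -0.37]
Y 6471 [340. 150.] (array([ 476.3, -368.5]), array([83.2, 60.4]), 4.0)
O 1195 [288. 173.] (array([ 441.3, -323.2]), array([231.4,   5.7]), 7.0)
O 1036 [400. 179.] (array([ 455.5, -434.4]), array([231.3,   5.5]), 7.0)
O 110 [336. 201.] (array([ 426.2, -374.3]), array([11.2, 11.1]), 7.7)
O 100 [118. 312.] (array([ 276.6, -156.3]), array([11.3, 12.4]), 51.1)
scanner_grip [([0.456, -0.368, 0.049], 0.82), ([0.308, -0.171, 0.038], 0.72)]
scanner [([0.455, -0.373, 0.05], 0.77), ([0.3, -0.17, 0.036], 0.72)]
pad [([0.474, -0.386, 0.008], 0.95)]
```

View pics/w1.png

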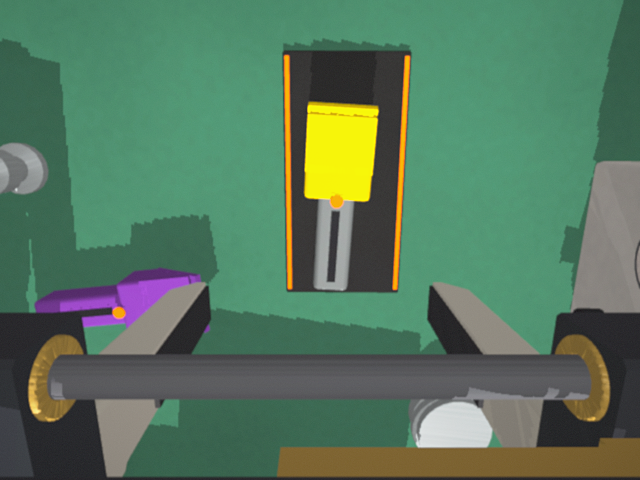

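The wrist view shows the pad at columns 285–410, the yellow head at about (341,152), and the grey handle running from (336,205) to (331,290). There is clear room around the handle for the fingers.

Run:
```python
from h import *
d=view('wrist')
g=d['frame'].astype(int);sat=g.max(2)-g.min(2)
for v in (215,230,245,260,275,285):
    c=[u for u in range(305,365) if g[v,u].mean()>90 and sat[v,u]<30]
    P=bp(d,[(c[0]-.5,v),(c[-1]+.5,v)],.042);print(v,c[0],c[-1],(P.mean(0)*1000).round(1),np.linalg.norm(P[0]-P[1]).round(4))
c=[v for v in range(250,300) if g[v,331].mean()>60 or (g[v,325].mean()>90 and sat[v,325]<30)]
print(bp(d,(331,[v for v in range(205,300) if g[v,324].mean()>90 and sat[v,324]<30][-1]),.042))
o=np.array([.4336,-.3715]);h=.07;f=np.array([np.cos(h),np.sin(h)])
P=o-.035*f;print(P);go((*P,.08),h-np.pi/2);go((*P,.0125),h-np.pi/2)
```

```text
215 317 352 [ 418.7 -372.3   42. ] 0.0336
230 316 351 [ 404.3 -373.3   42. ] 0.0339
245 315 349 [ 389.7 -373.9   42. ] 0.0333
260 315 348 [ 374.8 -375.4   42. ] 0.0326
275 314 347 [ 359.7 -376.5   42. ] 0.0329
285 314 346 [ 349.4 -377.4   42. ] 0.0322
[[ 0.34539853 -0.37887638  0.042     ]]
[ 0.39868571 -0.373948  ]
turn [-0.001, -0.0, 0.053] shift [-0.105, 0.056, 0.718]
turn [-0.001, -0.0, 0.053] shift [-0.105, 0.056, 0.988]
```

```bash
python3 -m jog '[[0,0,0.053,-0.05,0.03,0.1,-1],[0,0,0.053,-0.096,0.056,0.25,-1],[0,0,0.053,-0.096,0.056,0.42,-1],[0,0,0.053,-0.096,0.056,0.58,-1],[0,0,0.053,-0.096,0.056,0.72,-1],[0,0,0.053,-0.096,0.056,0.84,-1],[0,0,0.053,-0.096,0.056,0.93,-1],[0,0,0.053,-0.096,0.056,0.975,-1],[0,0,0.053,-0.096,0.056,0.983,-1],[0,0,0.053,-0.096,0.056,0.983,-1]]' 25
python3 -m jog '[[0,0,0,0,0,0,0],[0,0,0,0,0,0,0.2],[0,0,0,0,0,0,0.5],[0,0,0,0,0,0,1],[0,0,0,0,0,0,1],[0,0,0,0,0,0,1],[0,0,0,0,0,0,1],[0,0,0,0,0,0,1]]' 25
python3 w.py w2
```

```text
t: 5.3
tool_pos: [0.4004, -0.3752, 0.0143]
ee_rot: [3.14, 0.107, 0.001]
contact_force: [-0.2, -0.3, 0.3]
grip_width: 0.0932
gripper_force: 0.0
t: 6.1
tool_pos: [0.4001, -0.3749, 0.0138]
ee_rot: [-3.139, -0.107, 0.0]
contact_force: [1.3, 0.1, 3.6]
grip_width: 0.034
gripper_force: 25.0
cam [ 0.468 -0.371  0.18 ] [ 0.38  0.75  0.41  2.16 -0.82  0.38 -0.03]
Y 46325 [316. 114.] (array([ 469.9, -370.1]), array([69.7, 60.4]), 4.2)
O 3649 [195. 153.] (array([ 449.5, -322.1]), array([127.1,   4.8]), 7.0)
O 2599 [471. 163.] (array([ 457.1, -434.5]), array([127. ,   4.8]), 7.0)
O 1040 [318. 244.] (array([ 421.7, -373.4]), array([16.1, 15.1]), 3.9)
scanner_grip [([0.464, -0.368, 0.044], 0.71), ([0.337, -0.249, 0.04], 0.45)]
scanner [([0.463, -0.377, 0.048], 0.73), ([0.324, -0.25, 0.039], 0.65)]
pad [([0.457, -0.412, 0.006], 0.66)]
```

```bash
python3 -m jog '[[0,0,0,0,0,-0.02,1],[0,0,0,0,0,-0.08,1],[0,0,0,0,0,-0.2,1],[0,0,0,0,0,-0.36,1],[0,0,0,0,0,-0.52,1],[0,0,0,0,0,-0.68,1],[0,0,0,0,0,-0.76,1],[0,0,0,0,0,-0.8,1],[0,0,0,0,0,-0.8,1]]' 35
python3 - <<'E'
from h import *
a=view('top')['frame'][140:200,165:245];b=view('side')['frame'][100:170,335:415]
A=cv2.resize(a,None,fx=5,fy=5,interpolation=cv2.INTER_CUBIC);B=cv2.resize(b,None,fx=5,fy=5,interpolation=cv2.INTER_CUBIC)
o=np.zeros((350,800,3),np.uint8);o[:300,:400]=A;o[:350,400:]=B
cv2.imwrite('pics/lab.png',o[:,:,::-1])
E
```

```text
t: 7.2
tool_pos: [0.4005, -0.3752, 0.2147]
ee_rot: [3.139, 0.107, 0.002]
contact_force: [-0.2, -0.2, -3.2]
grip_width: 0.0339
gripper_force: 35.0
```

View pics/lab.png

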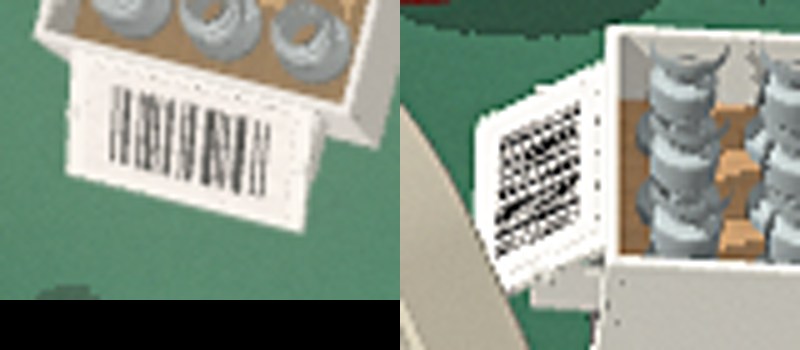

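The crops show the whole steel label. Its bars are centred near top pixel (202.4,167.8) and side pixel (362.6,134).

Run:
```python
from h import *
dt=view('top');ds=view('side')
ct=lambda x,y:(165+x/5-.4,140+y/5-.4); cs=lambda x,y:(335+(x-400)/5-.4,100+y/5-.4)
print('top',bp(dt,ct(189,141),.066).round(4),'side',bp(ds,cs(540,172),.066).round(4))
for n,d,p,q,z in [('bt',dt,ct(112,88),ct(270,122),.077),('bb',dt,ct(110,160),ct(265,195),.05),('hb',dt,ct(67,175),ct(303,231),.042),('ht',dt,ct(72,50),ct(322,110),.09)]:
    P=bp(d,[p,q],z);v=P[0]-P[1];print(n,'heading',np.round(np.arctan2(v[1],v[0])-np.pi/2,3),np.linalg.norm(v).round(4),P.mean(0).round(4))
H=cv2.cvtColor(dt['frame'],cv2.COLOR_RGB2HSV)
# triangulate
def ray(d,uv):
    a=bp(d,uv,0)[0];o=d['C'][:3,3];return o,(a-o)/np.linalg.norm(a-o)
o1,r1=ray(dt,ct(189,141));o2,r2=ray(ds,cs(540,172))
s=np.linalg.lstsq(np.c_[r1,-r2],o2-o1,rcond=None)[0];print('tri',(o1+s[0]*r1).round(4),(o2+s[1]*r2).round(4))
for c in('top','side'):print([(np.round(r['location'],3).tolist(),round(r['conf'],2)) for r in search_frame('bin_steel_label',c)][:2])
```

```text
top [[0.6384 0.2537 0.066 ]] side [[0.6417 0.2613 0.066 ]]
bt heading -0.226 0.0754 [0.6533 0.25   0.077 ]
bb heading -0.236 0.076 [0.6237 0.2583 0.05  ]
hb heading -0.247 0.1169 [0.6127 0.2616 0.042 ]
ht heading -0.25 0.1185 [0.6623 0.244  0.09  ]
tri [0.6368 0.2515 0.075 ] [0.6385 0.2512 0.0752]
[([0.726, 0.232, 0.063], 0.87)]
[([0.724, 0.207, 0.069], 0.83)]
```

Run:
```python
from h import *
go((.51,-.15,.215),-1.66);go((.551,.117,.215),-1.814)
```

```text
turn [-0.001, 0.002, 0.15] shift [0.501, -0.868, -0.009]
turn [-0.001, 0.002, 0.297] shift [0.736, -1.922, -0.008]
```

```bash
python3 -m jog '[[0,0,0.01,0.04,-0.06,0,1],[0,0,0.04,0.13,-0.22,0,1],[0,0,0.07,0.23,-0.4,0,1],[0,0,0.1,0.33,-0.58,0,1],[0,0,0.13,0.42,-0.76,0,1],[0,0,0.15,0.5,-0.93,0,1]]'
python3 -m jog '[[0,0,0.02,0.01,-0.19,0,1],[0,0,0.05,0.03,-0.37,0,1],[0,0,0.08,0.04,-0.55,0,1],[0,0,0.11,0.05,-0.72,0,1],[0,0,0.13,0.06,-0.87,0,1],[0,0,0.145,0.07,-0.97,0,1],[0,0,0.147,0.07,-1,0,1],[0,0,0.147,0.07,-1,0,1],[0,0,0.147,0.07,-1,0,1]]'
python3 w.py w3
```

```text
t: 8.1
tool_pos: [0.5095, -0.1331, 0.2133]
ee_rot: [3.138, -0.143, -0.001]
contact_force: [0.4, -1.3, -2.1]
grip_width: 0.0337
gripper_force: 35.0
t: 9.0
tool_pos: [0.5484, 0.1109, 0.2138]
ee_rot: [3.117, -0.383, -0.0]
contact_force: [0.5, -0.3, -2.6]
grip_width: 0.0339
gripper_force: 35.0
cam [0.615 0.093 0.38 ] [-0.94  0.59  0.99  2.02 -0.64  0.88 -1.41]
Y 46084 [317. 114.] (array([618.9,  93.3]), array([151.4, 174.1]), 76.0)
O 1067 [318. 243.] (array([517.9, 118. ]), array([33.4, 33.5]), 76.0)
scanner_grip [([0.609, 0.104, 0.25], 0.92), ([0.294, -0.12, 0.036], 0.84)]
scanner [([0.61, 0.095, 0.249], 0.97), ([0.286, -0.12, 0.036], 0.59)]
pad []
```

View pics/w3.png

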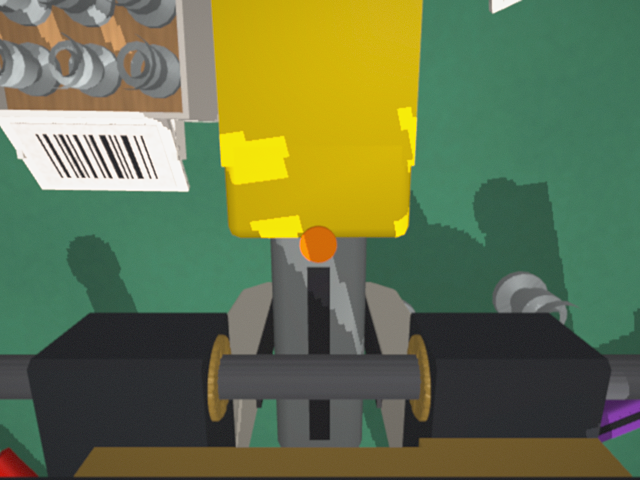

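The wrist view shows the steel label at left, with its bars spanning (38,136), (139,137), (157,178) and (62,177). The scanner hasn't slipped: the orange dot is still at (318,243).

Run:
```python
from h import *
d=view('wrist')
L=np.array([.6395,.2555,.066]);h=-.243
s=np.array([(38,136),(139,137),(157,178),(62,177)],float)
from scipy.optimize import least_squares
def pts(p):
    f=np.array([np.cos(p[2]),np.sin(p[2]),0]);l=np.array([-f[1],f[0],0]);up=f*np.sin(np.radians(55))+np.array([0,0,np.cos(np.radians(55))])
    c=np.array([p[0],p[1],.066]);w,g=p[3]/2,p[4]/2
    return np.array([c+w*l+g*up,c-w*l+g*up,c-w*l-g*up,c+w*l-g*up])
r=least_squares(lambda p:(prj(d,pts(p))-s).ravel(),[*L[:2],h,.075,.035]);print(r.x.round(4),r.fun.round(1))
e=bp(d,[(45,189),(188,191)],.042);v=e[0]-e[1];print('hold bottom',np.arctan2(v[1],v[0])-np.pi/2,np.linalg.norm(v),e.mean(0))
x,y,h=r.x[:3];f=np.array([np.cos(h),np.sin(h)]);P=np.array([x,y])-.1474*f
print(P);go((*P,.135),h-np.pi/2)
```

```text
[ 0.6365  0.255  -0.2526  0.0722  0.0379] [-0.4  0.1  1.1 -0.2 -1.2 -0.1  0.5  0.3]
hold bottom -0.25959301874875074 0.1157746177686481 [0.61091228 0.26342577 0.042     ]
[0.49382682 0.29185084]
turn [-0.0, -0.0, 0.007] shift [-0.388, -0.647, 0.316]
```

```bash
python3 -m jog '[[0,0,0,-0.06,-0.1,0,1],[0,0,0,-0.15,-0.25,0.02,1],[0,0,0,-0.24,-0.4,0.06,1],[0,0,0,-0.32,-0.54,0.12,1],[0,0,0.005,-0.37,-0.63,0.19,1],[0,0,0.005,-0.383,-0.647,0.25,1],[0,0,0.005,-0.383,-0.647,0.3,1],[0,0,0.005,-0.383,-0.647,0.316,1],[0,0,0.005,-0.383,-0.647,0.316,1],[0,0,0.005,-0.383,-0.647,0.316,1]]'
python3 - <<'E'
from h import *
s=state();print(s['q'].round(2),R.from_rotvec(s['ee_rot']).as_matrix().round(3))
go((.495,.2917,.135),-.25-np.pi/2)
d=view('side','s2');view('top','t2')
o=d['frame'][40:240,200:460];cv2.imwrite('pics/s2c.png',cv2.resize(o,None,fx=3,fy=3,interpolation=cv2.INTER_CUBIC)[:,:,::-1])
E
```

```text
t: 10.25
tool_pos: [0.4957, 0.2913, 0.1356]
ee_rot: [-3.117, 0.393, -0.001]
contact_force: [0.8, 0.4, -2.0]
grip_width: 0.0337
gripper_force: 35.0
[-1.19  0.71  0.91  2.06 -0.81  0.78 -1.6 ] [[ 0.969 -0.248  0.001]
 [-0.248 -0.969  0.   ]
 [ 0.001 -0.001 -1.   ]]
turn [-0.0, -0.001, -0.001] shift [-0.003, -0.001, 0.002]
```

View pics/s2c.png

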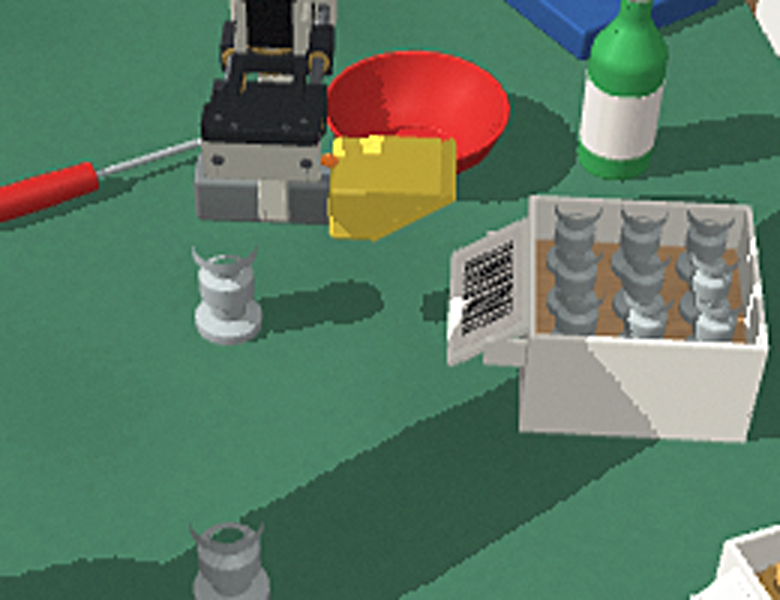

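The side view shows the scanner level and facing the steel label, with the head at crop (395,185) and the label at (490,290). The valve below it, at (228,300), is clear. Next I hold it there for 2.8 s.

```bash
for i in 1 2 3; do python3 -m jog '[[0,0,0,0,0,0,1],[0,0,0,0,0,0,1],[0,0,0,0,0,0,1],[0,0,0,0,0,0,1],[0,0,0,0,0,0,1],[0,0,0,0,0,0,1],[0,0,0,0,0,0,1],[0,0,0,0,0,0,1],[0,0,0,0,0,0,1],[0,0,0,0,0,0,1]]' | head -2; done
python3 - <<'E'
from h import *
go((.50,.25,.25),-1.8);go((.51,.05,.26),-1.66)
E
```

```text
t: 11.35
tool_pos: [0.4948, 0.2926, 0.1349]
t: 12.35
tool_pos: [0.4948, 0.2926, 0.1349]
t: 13.35
tool_pos: [0.4948, 0.2925, 0.1349]
turn [0.0, -0.0, -0.018] shift [0.062, 0.16, -0.46]
turn [0.0, -0.0, -0.152] shift [0.298, 0.925, -0.5]
```

```bash
python3 -m jog '[[0,0,0,0,0.02,-0.05,1],[0,0,0,0.02,0.06,-0.15,1],[0,0,-0.02,0.06,0.16,-0.28,1],[0,0,-0.05,0.11,0.3,-0.4,1],[0,0,-0.08,0.17,0.46,-0.47,1],[0,0,-0.1,0.22,0.62,-0.5,1],[0,0,-0.12,0.27,0.78,-0.5,1],[0,0,-0.15,0.3,0.92,-0.5,1]]'
python3 - <<'E'
from h import *
go((.48,-.18,.26),-1.55)
E
```

```text
t: 14.15
tool_pos: [0.5109, 0.0484, 0.2612]
ee_rot: [-3.138, 0.144, -0.003]
contact_force: [0.6, -0.2, -1.5]
grip_width: 0.0339
gripper_force: 35.0
turn [-0.0, -0.002, -0.108] shift [-0.039, 0.921, 0.004]
```

```bash
python3 -m jog '[[0,0,-0.02,-0.01,0.15,0,1],[0,0,-0.04,-0.02,0.33,0,1],[0,0,-0.06,-0.02,0.51,0,1],[0,0,-0.08,-0.03,0.69,0,1],[0,0,-0.1,-0.04,0.85,0,1],[0,0,-0.11,-0.04,0.92,0,1],[0,0,-0.11,-0.04,0.92,0,1]]'
python3 - <<'E'
from h import *
go((.414,-.3828,.1),.122-np.pi/2)
E
```

```text
t: 14.85
tool_pos: [0.4787, -0.1806, 0.2611]
ee_rot: [3.14, 0.029, 0.002]
contact_force: [-0.3, 0.5, -1.9]
grip_width: 0.034
gripper_force: 35.0
turn [0.001, -0.001, -0.099] shift [-0.274, 0.803, 0.645]
```

```bash
python3 -m jog '[[0,0,-0.02,-0.04,0.12,0,1],[0,0,-0.04,-0.1,0.28,0,1],[0,0,-0.06,-0.16,0.46,0.06,1],[0,0,-0.08,-0.22,0.64,0.2,1],[0,0,-0.099,-0.26,0.76,0.36,1],[0,0,-0.099,-0.274,0.8,0.5,1],[0,0,-0.099,-0.274,0.803,0.6,1],[0,0,-0.099,-0.274,0.803,0.645,1],[0,0,-0.099,-0.274,0.803,0.645,1]]'
python3 w.py w4
python3 - <<'E'
from h import *
go((.414,-.3828,.016),.122-np.pi/2);go((.414,-.3828,.0135),.122-np.pi/2)
E
```

```text
t: 15.75
tool_pos: [0.4162, -0.3782, 0.0979]
ee_rot: [-3.134, -0.201, 0.002]
contact_force: [0.6, -0.2, -1.9]
grip_width: 0.0335
gripper_force: 35.0
cam [ 0.484 -0.37   0.264] [ 0.23  0.66  0.62  2.1  -0.68  0.59 -0.1 ]
Y 46272 [317. 114.] (array([ 486.5, -368.6]), array([113.4,  98.8]), 7.3)
O 2570 [420. 151.] (array([ 468.8, -432.9]), array([187.7,   5.1]), 7.0)
O 1055 [318. 244.] (array([ 415.1, -377.8]), array([23.8, 22.4]), 7.3)
O 448 [238. 264.] (array([ 393.9, -329. ]), array([41.5,  5.1]), 7.0)
scanner_grip [([0.305, -0.207, 0.045], 0.81), ([0.478, -0.369, 0.13], 0.59)]
scanner [([0.3, -0.2, 0.038], 0.96), ([0.48, -0.378, 0.134], 0.89)]
pad [([0.418, -0.426, 0.006], 0.57)]
turn [0.001, -0.002, 0.006] shift [-0.016, 0.012, 0.336]
turn [0.001, -0.002, 0.006] shift [-0.016, 0.012, 0.346]
```

View pics/w4.png

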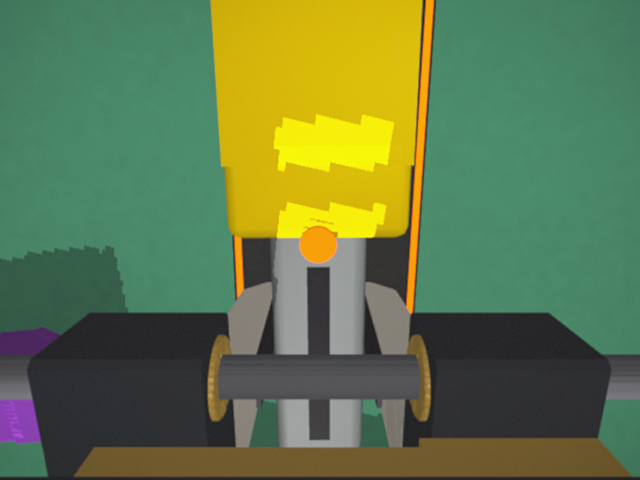

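The wrist view shows the pad stripes running parallel to the held scanner, on both sides, and nothing has slipped. I lower it slowly.

```bash
python3 -m jog '[[0,0,0.006,-0.016,0.012,0.04,1],[0,0,0.006,-0.016,0.012,0.11,1],[0,0,0.006,-0.016,0.012,0.18,1],[0,0,0.006,-0.016,0.012,0.24,1],[0,0,0.006,-0.016,0.012,0.29,1],[0,0,0.006,-0.016,0.012,0.32,1],[0,0,0.006,-0.016,0.012,0.33,1],[0,0,0.006,-0.016,0.012,0.335,1],[0,0,0.006,-0.016,0.012,0.335,1],[0,0,0.006,-0.016,0.012,0.335,1]]'
python3 - <<'E'
from h import *
go((.414,-.3828,.0135),.122-np.pi/2)
E
```

```text
t: 16.95
tool_pos: [0.4129, -0.3829, 0.0153]
ee_rot: [3.135, 0.19, 0.001]
contact_force: [0.9, -0.4, -1.6]
grip_width: 0.0337
gripper_force: 35.0
turn [0.001, -0.001, -0.001] shift [0.004, 0.0, 0.007]
```

```bash
python3 -m jog '[[0,0,0,0.004,0,0.002,1],[0,0,0,0.004,0,0.004,1],[0,0,0,0.004,0,0.006,1],[0,0,0,0.004,0,0.008,1],[0,0,0,0.004,0,0.008,1],[0,0,0,0.004,0,0.008,1]]'
```

```text
t: 17.55
tool_pos: [0.414, -0.3826, 0.0138]
ee_rot: [-3.136, -0.19, -0.002]
contact_force: [-1.5, 2.1, 10.1]
grip_width: 0.0336
gripper_force: 35.0
```

Contact with the pad at 10 N. I release slowly, then rise.

```bash
python3 -m jog '[[0,0,0,0,0,0,0.2],[0,0,0,0,0,0,0],[0,0,0,0,0,0,-0.3],[0,0,0,0,0,0,-0.6],[0,0,0,0,0,0,-1],[0,0,0,0,0,0,-1],[0,0,0,0,0,0,-1],[0,0,0,0,0,0,-1]]' 10
python3 -m jog '[[0,0,0,0,0,-0.04,-1],[0,0,0,0,0,-0.14,-1],[0,0,0,0,0,-0.3,-1],[0,0,0,0,0,-0.5,-1],[0,0,0,0,0,-0.7,-1],[0,0,0,0,0,-0.88,-1],[0,0,0,0,0,-1,-1],[0,0,0,0,0,-1,-1],[0,0,0,0,0,-1,-1]]'
python3 w.py w5; python3 m.py
```

```text
t: 18.35
tool_pos: [0.4137, -0.3826, 0.0129]
ee_rot: [3.136, 0.19, 0.0]
contact_force: [-1.0, -0.6, 0.3]
grip_width: 0.0882
gripper_force: 0.0
t: 19.25
tool_pos: [0.4137, -0.3823, 0.2636]
ee_rot: [3.136, 0.191, 0.002]
contact_force: [-0.0, 0.5, -0.0]
grip_width: 0.0934
gripper_force: 0.0
cam [ 0.481 -0.374  0.43 ] [ 0.06  0.47  0.86  1.96 -0.44  0.92 -0.3 ]
Y 6646 [319. 121.] (array([ 489.7, -373.4]), array([82. , 60.7]), 7.0)
O 1286 [263. 157.] (array([ 442. , -323.1]), array([231.1,   5.6]), 7.0)
O 1074 [375. 166.] (array([ 455.6, -434.4]), array([231.1,   5.6]), 7.0)
O 115 [319. 172.] (array([ 443.1, -379.5]), array([10.9, 12.1]), 7.0)
O 103 [ 94. 300.] (array([ 277.4, -153.7]), array([11.7, 12.7]), 45.7)
scanner_grip [([0.308, -0.185, 0.041], 0.62), ([0.473, -0.373, 0.048], 0.6)]
scanner [([0.47, -0.385, 0.048], 0.92), ([0.3, -0.183, 0.042], 0.58)]
pad []
Y 983 [464. 228.] (array([ 489.8, -367.4]), array([84.5, 71.9]), 6.8)
O 101 [482. 223.] (array([ 501.8, -427.9]), array([136.3,   4.6]), 7.1)
O 177 [441. 248.] (array([ 442.3, -322.7]), array([228.7,   4.8]), 7.0)
```

View pics/w5.png

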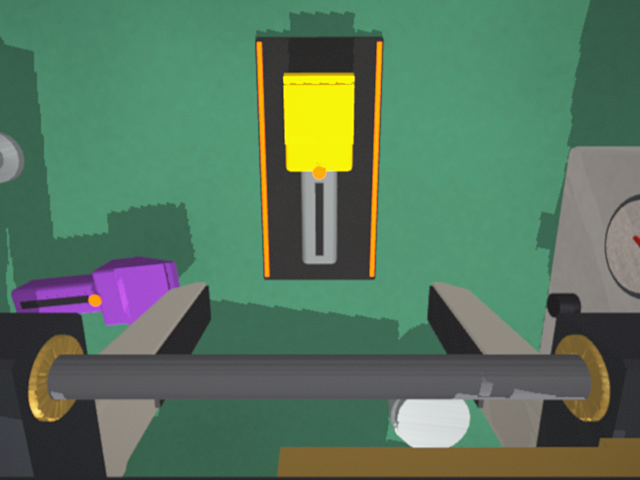

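The scanner lies centred at (319,168) between the stripes, at 7.0°, the same as the pad. The gripper is clear above it.

```bash
python3 -c "
from workcell import *
print(close_job())"
```

```text
the job is handed in; nothing more can be done
None
```

The scanner was aimed squarely at the steel bin's label from about 10 cm and held still there for about 3 s, then set down flat in the middle of its pad along the pad's direction; nothing else was touched and the job is handed in, with no verdict returned.

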